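# Count to the third gap of the soap rack and push the soap bar home

### The arm

A 6-joint arm with a two-finger parallel gripper is mounted at the origin on the work surface. World frame = base frame: x ahead of the robot, y to its left, z up, the work surface at z = 0. Lengths are in m, angles in rad, forces in N, time in s.
With the tool pointing down it reaches from about 0.375 to 0.9 m from the base axis. Payload 3.1 kg.
Tool frame: the origin (TCP) lies on the centre line of the jaws, within the pads' length; the fingertips stand 14 mm ahead of it and the grasp point (between the pads) lies 5 mm behind it; y points along the fingers, z is the direction in which the jaws open and shut, and the axes are right-handed (so a half turn about y gives the same grasp; the last joint's range is limited). The gripper opens to 87 mm and grips with 3 to 60 N. Pads are 19 mm wide; open, the fingers measure 117 mm over their backs; the gripper's body (75 mm by 190 mm) begins 51 mm behind the grasp point.
Start: joints at [1.105, 0.527, 1.433, -0, 1.181, -0.178], TCP at [0.177, 0.599, 0.237] pointing down, gripper open.
Joint ranges: [-3.08, 3.08], [-0.75, 2.2], [0.22, 2.44], [-1.43, 4.57], [0, 2.65], [-2.85, 2.85]. Speed limits (rad/s): [2.79, 2.79, 3.14, 3.14, 3.14, 3.14].

### API

Orientations are given as a unit quaternion [x, y, z, w].
In Python, from rig import robot, vision gives the robot as it stands.
- The arm moves only by the shell command python3 -m crank 'ROWS' [FORCE]. ROWS is JSON, a list of rows, each a list of 7 numbers: the shift along the tool's x, y, z as a fraction of full scale, then the turn, a rotation vector about the tool's x, y, z as a fraction of full scale, then the gripper command: -1 is shut, 1 is fully open, values between are in proportion. In form: [[x, y, z, wx, wy, wz, grip], ...]. A call has 1 to 10 rows; each row is the pose to reach, as a shift and turn from the pose commanded when the call began, along the tool's axes at that moment, turning the shorter way round; what a row does not reach only later rows make up. Full scale, the value 1, is 50 cm for a shift and pi rad for a turn. A row lasts 1/8 s, in which the tool goes at most 62.5 mm and 10.7 degrees, less where a joint would pass 70% of its speed; a pose out of reach is approached as far as the arm can. A call with a number of a shift or a turn outside -1 to 1 is refused whole. A call with a gripper value outside its range is refused whole. The fingers move at their own pace and stop on an object; FORCE is the grip in N (left out, the last holds). Time passes only in rows, so rows that repeat a pose let the fingers close. It gives the time, the measured TCP pose, the force and the opening at its end, in the units of the state.
- robot.get_obs(): the state, without advancing time (a new reading comes with each control period).
- vision.camera(name): name is "scene" or "top" or "wrist"; returns the picture (400x640x3 uint8, blue, green, red); there is no depth.
- vision.camera_info(name): a dict with "vfov" (degrees; the focal length in pixels is half the picture's height over the tangent of half this angle, whatever the lens; pixels are square), "cx", "cy" (the principal point, pixels), "world_from_camera" (4x4, takes a point from camera to world coordinates); the wrist camera has in their place "tool_from_camera" (4x4, takes a point from camera to tool coordinates, whose origin is the TCP and whose axes are the tool frame's). Camera axes: x right, y up, looking along -z (the intrinsics and any distortion apply to the point x, -y, -z); pixel columns grow to the right and rows downward; lengths in m; the calibration is good to about 2 mm. A picture is of the moment at which its call begins: read the wrist's pose just before it. camera_info takes no time and is no camera call.
- robot.hand_in(): hands the job in, once; it reports no verdict.
The state is a dict: "time": time; "q": joint angles; "joint_velocities": joint speeds; "joint_torque": joint torques, N m; "position": TCP position; "tool_rot": TCP orientation; "ft_force": force on the tool from outside, world axes, zero at the start; "moment": the same for the moment, N m; "grip_width": finger opening in m.
Only numpy, scipy, OpenCV 4.12 (cv2) and the standard library are available. Lean on these libraries where they do the work, as an engineer would, in place of code of your own. Each camera call takes 0.05 s, during which the arm holds its last target.

### The job

Count the gaps of the white soap rack's lower tier with a fingertip, starting at the end where the mug stands: touch the rail above the first, the second and then the third gap, and do not touch it above any later gap. Then push the long soap bar that lies in front of the rack along the ledge into that third gap, fully home against the back stop, and leave it there. Do not pick the bar up or tip it, and leave the other things where they are.

Things in the scene. Friction and masses are not known exactly. Their poses are not given: they have to be found in the camera images.
- rack: White two-tier soap rack, fixed. Origin on the ledge, mid-width, in the front plane; x into the rack (away from the robot), y left. Lower tier: 6 bottomless bays (gaps) along y, pitch 58 mm, clear width 54, between 4 mm dividers 48 high from x = 0, y = -176 to 176 mm; back stop's face at x = 80. The rail crosses over the bay mouths at x = 0 to 12, unbroken, z = 48 to 58 mm.
- upper_tier (a point): Middle of the floor of the rack's upper tier, a tray behind the open bays: 90 mm deep (rack x = 80 to 170 mm), 352 mm wide, underside at z = 104 mm, floor at 108, rim at 126, corner lugs to 136. It stands on legs.
- soap_bar: Plain pale soap bar, 100 x 40 x 28 mm, 90 to 180 g, loose on the ledge in front of the rack, long axis towards it (up to 0.25 rad askew). Origin: centre of its underside; x along its length, z up. It slides on the bare ledge, in the bays too. Fully home, its far end meets the back stop (origin at rack x = 30 mm) and 20 mm still stands out of the rack's front.
- mug: Orange plastic mug, 80 mm across, 85 mm high, standing beside one end of the rack (left or right); loose, not to be disturbed. Origin: centre of its underside.
- tumbler: Stainless steel tumbler, 72 mm across, 110 mm high, standing beside the rack's other end; loose, not to be disturbed. Origin: centre of its underside.
- comb: Bamboo comb, 150 x 36 x 6 mm, lying loose on the ledge to the left of the soap bar; not to be disturbed. Origin: on the ledge, mid-length; x along it.
- worn_soap: Worn small soap, 55 x 36 x 16 mm, lying loose in the leftmost bay; not to be disturbed. Origin: centre of its underside.
- nail_brush: Nail brush, 85 x 38 x 28 mm, lying loose on the upper tier; not to be disturbed. Origin: centre of its underside.
- oil_bottle: Amber bottle, 54 mm across, 150 mm high, standing on the ledge to the robot's right; loose, not to be disturbed. Origin: centre of its underside.
- rail_a: The section of the rack's rail over the first bay counted from the left (+y) end, sixth from the right: 58 mm along y, 12 mm deep, 10 mm thick, rigid. Origin: centre of its top face (z = 58 mm), on the bay's centre line; axes as the rack's.
- rail_b: The section of the rack's rail over the second bay counted from the left (+y) end, fifth from the right: 58 mm along y, 12 mm deep, 10 mm thick, rigid. Origin: centre of its top face (z = 58 mm), on the bay's centre line; axes as the rack's.
- rail_c: The section of the rack's rail over the third bay counted from the left (+y) end, fourth from the right: 58 mm along y, 12 mm deep, 10 mm thick, rigid. Origin: centre of its top face (z = 58 mm), on the bay's centre line; axes as the rack's.
- rail_d: The section of the rack's rail over the fourth bay counted from the left (+y) end, third from the right: 58 mm along y, 12 mm deep, 10 mm thick, rigid. Origin: centre of its top face (z = 58 mm), on the bay's centre line; axes as the rack's.
- rail_e: The section of the rack's rail over the fifth bay counted from the left (+y) end, second from the right: 58 mm along y, 12 mm deep, 10 mm thick, rigid. Origin: centre of its top face (z = 58 mm), on the bay's centre line; axes as the rack's.
- rail_f: The section of the rack's rail over the sixth bay counted from the left (+y) end, first from the right: 58 mm along y, 12 mm deep, 10 mm thick, rigid. Origin: centre of its top face (z = 58 mm), on the bay's centre line; axes as the rack's.
There are look-alikes about, which are no part of the job. Leave any green or pink look-alike of the soap_bar alone.

How it is judged:
On the way, in this order (a step that is already met when the one before it is completed fails the run):
1. a fingertip touches the rail above the first gap from the mug's end (((y of mug in the frame of rack above 0 m and contact force between the fingers and rail_a above 0.3 N) or (y of mug in the frame of rack below 0 m and contact force between the fingers and rail_f above 0.3 N))), for 0.05 s.
2. a fingertip touches the rail above the second gap from the mug's end (((y of mug in the frame of rack above 0 m and contact force between the fingers and rail_b above 0.3 N) or (y of mug in the frame of rack below 0 m and contact force between the fingers and rail_e above 0.3 N))), for 0.05 s.
3. a fingertip touches the rail above the third gap from the mug's end (((y of mug in the frame of rack above 0 m and contact force between the fingers and rail_c above 0.3 N) or (y of mug in the frame of rack below 0 m and contact force between the fingers and rail_d above 0.3 N))), for 0.05 s.
4. the soap bar is home in the third gap from the mug's end (((y of mug in the frame of rack above 0 m and y of soap_bar in the frame of rail_c between -0.012 and 0.012 m) or (y of mug in the frame of rack below 0 m and y of soap_bar in the frame of rail_d between -0.012 and 0.012 m)) and x of soap_bar in the frame of rack between 0.023 and 0.036 m and angle between the x axis of soap_bar and the x axis of rack, either way round below 0.22 rad and height (world z) of soap_bar below 0.006 m and angle between soap_bar's own z axis and vertical below 0.1 rad), for 0.2 s.
At the end, for the whole second after the job is handed in: The long soap bar lies flat on the ledge, at rest, in the third gap counted from the mug's end: within 12 mm of the gap's centre line and within 7 mm of its full depth against the back stop. The other loose things are within 20 mm of where they were (all of step 4 and linear speed of soap_bar below 0.01 m/s and distance of each of mug, tumbler, comb, worn_soap, nail_brush, oil_bottle from where it was at the start of the episode below 0.02 m); the robot touches nothing.
It fails at once if the soap bar is lifted or tipped (height (world z) of soap_bar above 0.012 m or angle between soap_bar's own z axis and vertical above 0.35 rad).
It fails at once if the fingers touch the rail above the fourth, fifth or sixth gap from the mug's end ((y of mug in the frame of rack above 0 m and (contact force between the fingers and rail_d above 0.3 N or contact force between the fingers and rail_e above 0.3 N or contact force between the fingers and rail_f above 0.3 N)) or (y of mug in the frame of rack below 0 m and (contact force between the fingers and rail_c above 0.3 N or contact force between the fingers and rail_b above 0.3 N or contact force between the fingers and rail_a above 0.3 N))).
It fails at once if a bystander is moved by more than 20 mm (distance of any of mug, tumbler, comb, worn_soap, nail_brush, oil_bottle from where it was at the start of the episode above 0.02 m).
It also fails if it takes over 64 s, if anything falls off the work surface, if the arm or the gripper's body presses on something with over 40 N, if the wrist force passes 120 N, or if a joint passes its speed limit or range.

## Working session

There is one attempt and no reset: what is moved stays moved. The work goes in short steps, Python scripts to look and compute and a shell command to move; the robot and the scene stay as the last step left them, time stands still between calls to the robot, and variables do not carry over. Pictures are saved under pics/ and viewed, and the job is handed in when it is done.

```bash
ls; mkdir -p pics
python3 - <<'E'
from rig import robot, vision
import cv2
o=robot.get_obs()
print({k:o[k] for k in ('time','position','tool_rot','grip_width','ft_force')})
for n in ('scene','top','wrist'):
    cv2.imwrite(f'pics/a_{n}.png',vision.camera(n)); i=vision.camera_info(n); print(n,i)
E
```

```text
pics
{'time': 0.0, 'position': array([0.17706867, 0.59863919, 0.23555939]), 'tool_rot': array([ 0.70054211, -0.10164505,  0.10116734, -0.69905237]), 'grip_width': 0.08686242067496054, 'ft_force': array([-0.09412611, -0.42868625, -0.15970161])}
scene {'vfov': 46.79421529656806, 'cx': 317.8814773321655, 'cy': 198.14269173182922, 'world_from_camera': array([[-0.33170533, -0.56445994,  0.75588131,  1.40653075],
       [ 0.94310035, -0.21802569,  0.25105085,  0.29237208],
       [ 0.0230934 ,  0.79614683,  0.60466265,  0.79411559],
       [ 0.        ,  0.        ,  0.        ,  1.        ]])}
top {'vfov': 43.6283699218543, 'cx': 322.5235612380579, 'cy': 194.15958861295795, 'world_from_camera': array([[-0.01497941,  0.98533292, -0.16998426,  0.31480179],
       [-0.99973013, -0.01777803, -0.01495379, -0.0358945 ],
       [-0.01775645,  0.16971438,  0.98533331,  1.38243436],
       [ 0.        ,  0.        ,  0.        ,  1.        ]])}
wrist {'vfov': 64.90350392879618, 'cx': 319.65683086843893, 'cy': 200.89329200138263, 'tool_from_camera': array([[-6.73418222e-04, -9.54482937e-01, -2.98264763e-01,
        -8.28537331e-02],
       [-1.98416687e-05,  2.98264843e-01, -9.54483150e-01,
        -1.48913889e-01],
       [ 9.99999773e-01, -6.36848275e-04, -2.19795515e-04,
        -1.65989280e-03],
       [ 0.00000000e+00,  0.00000000e+00,  0.00000000e+00,
         1.00000000e+00]])}
```

View pics/a_scene.png

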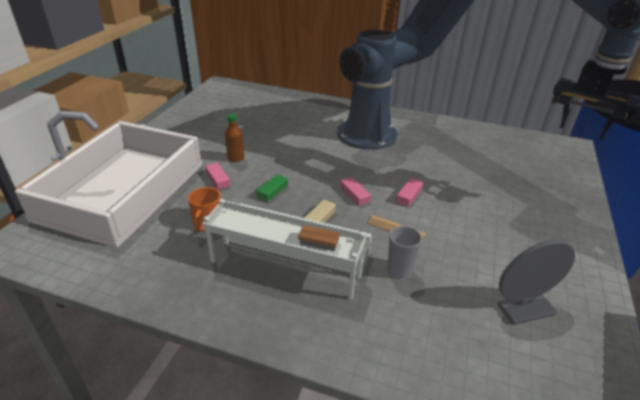

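View pics/a_top.png

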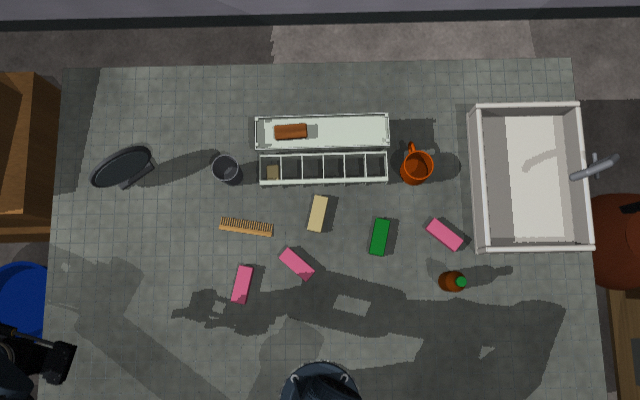

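View pics/a_wrist.png

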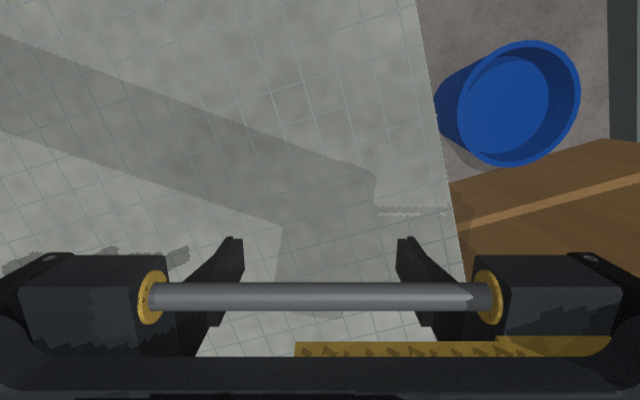

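The top view shows the rack at (320,150). The mug is at (417,165), on the right (-y), and the tumbler is on the left. The bar is at (317,213). So I count rail_f, rail_e, rail_d, and bay d is the target. Next I'll measure these positions.

```bash
cat > h.py <<'E'
import numpy as np, cv2
from rig import robot, vision
def ray(info,px,T=None):
    f=200/np.tan(np.radians(info['vfov'])/2)
    px=np.atleast_2d(np.asarray(px,float))
    d=np.c_[(px[:,0]-info['cx'])/f,-(px[:,1]-info['cy'])/f,-np.ones(len(px))]
    T=info['world_from_camera'] if T is None else T
    return T[:3,3], d@T[:3,:3].T
def onplane(info,px,z,T=None):
    o,d=ray(info,px,T); s=(z-o[2])/d[:,2]; return o+d*s[:,None]
def proj(info,P,T=None):
    f=200/np.tan(np.radians(info['vfov'])/2)
    T=info['world_from_camera'] if T is None else T
    p=(np.atleast_2d(P)-T[:3,3])@T[:3,:3]
    return np.c_[info['cx']+f*p[:,0]/-p[:,2], info['cy']-f*p[:,1]/-p[:,2]]
E
python3 - <<'E'
import cv2
a=cv2.imread('pics/a_top.png')
cv2.imwrite('pics/b_top.png',cv2.resize(a[105:245,205:445],None,fx=3.33,fy=3.33,interpolation=cv2.INTER_CUBIC))
a=cv2.imread('pics/a_scene.png')
cv2.imwrite('pics/b_scene.png',cv2.resize(a[160:300,180:420],None,fx=3.33,fy=3.33,interpolation=cv2.INTER_CUBIC))
from h import *
a=cv2.imread('pics/a_top.png'); hsv=cv2.cvtColor(a,cv2.COLOR_BGR2HSV)
m=cv2.inRange(hsv[185:245,295:335],(15,50,130),(30,160,255))
c=max(cv2.findContours(m,0,2)[0],key=cv2.contourArea)
c=c+np.array([295,185]); r=cv2.minAreaRect(c); print(r,cv2.contourArea(c))
i=vision.camera_info('top')
b=cv2.boxPoints(r); print(onplane(i,b,0.028)); print(onplane(i,b,0.028).mean(0))
E
```

```text
((317.0058898925781, 213.22354125976562), (13.775081634521484, 35.57658767700195), 12.528807640075684) 448.0
[[ 0.45284831  0.02989415  0.028     ]
 [ 0.54830476  0.0077345   0.028     ]
 [ 0.53930849 -0.02912066  0.028     ]
 [ 0.44409865 -0.00656873  0.028     ]]
[4.96140052e-01 4.84817952e-04 2.80000000e-02]
```

View pics/b_top.png

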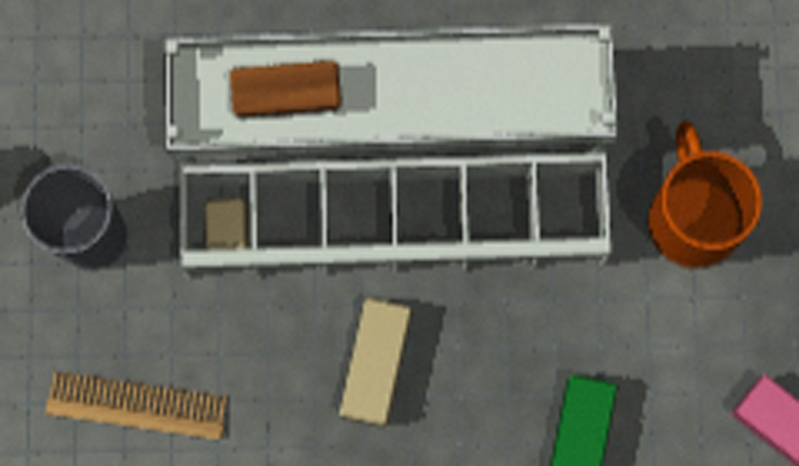

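View pics/b_scene.png

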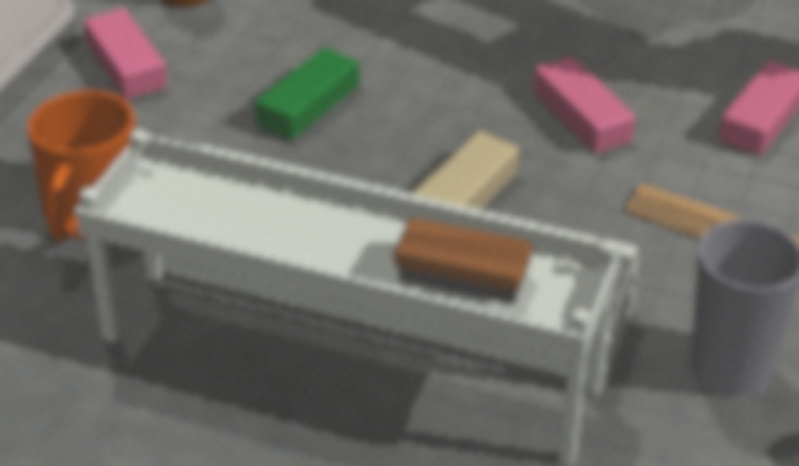

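Run:
```python
from h import *
i=vision.camera_info('top')
c=np.array([[181,250],[609,237],[183,265],[609,252],[181,165],[606,154],[168,148],[615,133]])/3.33+[205,105]
print(onplane(i,c[:4],.058).round(4)); print(onplane(i,c[4:6],.048).round(4)); print(onplane(i,c[6:],.126).round(4))
dv=np.array([[253,245],[323,244],[394,242],[466,241],[538,239]])/3.33+[205,105]
print(onplane(i,dv,.05).round(4))
a=cv2.imread('pics/a_top.png'); 
# subpixel intensity profiles
g=cv2.cvtColor(a,cv2.COLOR_BGR2GRAY).astype(int)
for col in (270,290,310,330,350,370,380): print(col,g[170:192,col])
for row in (180,): print(row,list(enumerate(g[row,255:395],255)))
```

```text
[[ 0.5851  0.1548  0.058 ]
 [ 0.5894 -0.193   0.058 ]
 [ 0.5726  0.1531  0.058 ]
 [ 0.577  -0.1926  0.058 ]]
[[ 0.6588  0.1567  0.048 ]
 [ 0.6613 -0.1943  0.048 ]]
[[ 0.6526  0.1557  0.126 ]
 [ 0.6577 -0.1927  0.126 ]]
[[ 0.5898  0.0969  0.05  ]
 [ 0.5896  0.0396  0.05  ]
 [ 0.5902 -0.0185  0.05  ]
 [ 0.5899 -0.0773  0.05  ]
 [ 0.5905 -0.1361  0.05  ]]
270 [104 104 104 102 106 105 106  98  78 102 162 196 197 196 169  66  59  74
  97  96  97  96]
290 [ 60  63  62  59  58  61  56  42  47 120 197 196 195 171  96  56  72  96
  97  97  97  94]
310 [ 62  62  63  63  62  59  48  46 101 173 194 197 187 143  67  58  77  97
  97  97  97  95]
330 [ 57  55  54  52  52  46  35  53 133 198 195 196 169  68  60  75  95  95
  97  97  94  94]
350 [ 52  50  54  51  47  40  39 119 197 198 198 180 119  60  66  88  92  93
  90  88  89  88]
370 [ 58  60  59  59  54  41  75 152 197 196 189 143  66  60  74  93  93  95
  95  94  93  93]
380 [ 45  42  39  44  43  44  96 173 196 197 181 120  62  78  98  99 101  99
  97  97  96  96]
180 [(255, np.int64(66)), (256, np.int64(46)), (257, np.int64(47)), (258, np.int
[... 2293 characters left out ...]
)), (363, np.int64(197)), (364, np.int64(197)), (365, np.int64(196)), (366, np.int64(198)), (367, np.int64(195)), (368, np.int64(195)), (369, np.int64(196)), (370, np.int64(189)), (371, np.int64(190)), (372, np.int64(188)), (373, np.int64(187)), (374, np.int64(190)), (375, np.int64(188)), (376, np.int64(188)), (377, np.int64(180)), (378, np.int64(179)), (379, np.int64(180)), (380, np.int64(181)), (381, np.int64(179)), (382, np.int64(180)), (383, np.int64(180)), (384, np.int64(180)), (385, np.int64(176)), (386, np.int64(171)), (387, np.int64(172)), (388, np.int64(98)), (389, np.int64(60)), (390, np.int64(59)), (391, np.int64(59)), (392, np.int64(58)), (393, np.int64(60)), (394, np.int64(58))]
```

```bash
cat >> h.py <<'E'
from scipy.spatial.transform import Rotation as Ro
def plan(p,psi):
    """shift/turn from measured pose to tip-down pose p(TCP), jaw axis at yaw psi, in crank units"""
    o=robot.get_obs(); R=Ro.from_quat(o['tool_rot'])
    c,s=np.cos(psi),np.sin(psi)
    Rt=Ro.from_matrix(np.c_[[c,s,0],[0,0,-1],[-s,c,0]])
    d=R.inv().apply(np.array(p)-o['position'])/.5
    w=(R.inv()*Rt).as_rotvec()/np.pi
    print('pos',o['position'].round(4),'F',o['ft_force'].round(2),'w',round(o['grip_width'],4),'t',o['time'])
    print('shift',d.round(4),'turn',w.round(4)); return d,w
E
python3 - <<'E'
from h import *
o=robot.get_obs(); print(Ro.from_quat(o['tool_rot']).as_matrix().round(3))
plan((0.48,-0.1,0.30),0.012)
plan((0.579,-0.164,0.12),0.012)
E
```

```text
[[ 0.959 -0.001  0.284]
 [-0.284 -0.002  0.959]
 [-0.    -1.    -0.002]]
pos [0.1771 0.5988 0.2358] F [ 1.16  0.7  -0.02] w 0.0871 t 0.15
shift [ 0.9775 -0.1267 -1.1684] turn [ 0.0005 -0.0954 -0.0002]
pos [0.1771 0.5988 0.2358] F [ 1.16  0.7  -0.02] w 0.0871 t 0.15
shift [ 1.2038  0.2333 -1.2343] turn [ 0.0005 -0.0954 -0.0002]
```

```bash
python3 -m crank '[[0.6,-0.13,-0.7,0,-0.095,0,-1],[0.6,-0.13,-0.7,0,-0.095,0,-1],[0.6,-0.13,-0.7,0,-0.095,0,-1],[0.6,-0.13,-0.7,0,-0.095,0,-1],[0.6,-0.13,-0.7,0,-0.095,0,-1],[0.6,-0.13,-0.7,0,-0.095,0,-1],[0.6,-0.13,-0.7,0,-0.095,0,-1],[0.6,-0.13,-0.7,0,-0.095,0,-1],[0.6,-0.13,-0.7,0,-0.095,0,-1],[0.6,-0.13,-0.7,0,-0.095,0,-1]]' 20
python3 - <<'E'
from h import *
plan((0.46,-0.1,0.30),0.012)
E
```

```text
time: 1.4
position: [0.3651, 0.179, 0.3013]
tool_rot: [-0.707, -0.003, 0.004, 0.707]
ft_force: [-0.3, -0.1, 0.1]
grip_width: 0.0016
pos [0.3651 0.179  0.3013] F [-0.27 -0.13  0.08] w 0.0016 t 1.4
shift [ 0.184   0.0021 -0.5599] turn [-0.0001 -0.0005 -0.0003]
```

```bash
python3 -m crank '[[0.184,0,-0.56,0,0,0,-1],[0.184,0,-0.56,0,0,0,-1],[0.184,0,-0.56,0,0,0,-1],[0.184,0,-0.56,0,0,0,-1],[0.184,0,-0.56,0,0,0,-1],[0.184,0,-0.56,0,0,0,-1],[0.184,0,-0.56,0,0,0,-1]]'
python3 - <<'E'
from h import *
o=robot.get_obs(); np.save('T1.npy',np.r_[o['position'],o['tool_rot']]); print(o['position'])
cv2.imwrite('pics/c_wrist.png',vision.camera('wrist'))
E
```

```text
time: 2.28
position: [0.4601, -0.0986, 0.3009]
tool_rot: [-0.706, -0.004, 0.005, 0.708]
ft_force: [-0.4, 0.4, 1.3]
grip_width: 0.0005
[ 0.46006675 -0.098643    0.30089429]
```

View pics/c_wrist.png

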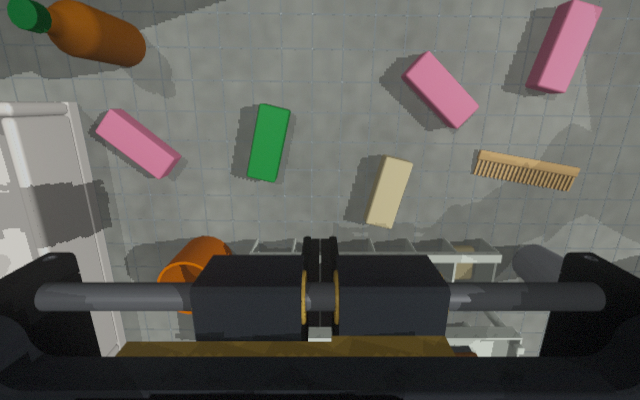

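Run:
```python
from h import *
i=vision.camera_info('wrist'); v=np.load('T1.npy')
T=np.eye(4); T[:3,:3]=Ro.from_quat(v[3:]).as_matrix(); T[:3,3]=v[:3]; T=T@i['tool_from_camera']
a=cv2.imread('pics/c_wrist.png'); hsv=cv2.cvtColor(a,cv2.COLOR_BGR2HSV)
m=cv2.inRange(hsv,(15,40,110),(30,160,255)); m[:, :360]=0; m[:,420:]=0; m[:140]=0;m[235:]=0
c=max(cv2.findContours(m,0,2)[0],key=cv2.contourArea); r=cv2.minAreaRect(c); print(r)
b=cv2.boxPoints(r); P=onplane(i,b,0.028,T); print(P.round(4),P.mean(0))
# predicted rack points from top estimate
psi=0.012;c,s=np.cos(psi),np.sin(psi); O=np.array([0.575,-0.019])
pts=[]
for y in (-.176,-.118,-.06,-.0,.06,.118,.176):
    for x in (0,.012):
        pts.append([O[0]+c*x-s*y,O[1]+s*x+c*y,.058])
p=proj(i,pts,T); print(p.round(1))
for q in p: cv2.circle(a,tuple(int(round(t)) for t in q),1,(0,0,255),-1)
cv2.imwrite('pics/c2.png',cv2.resize(a[140:300,140:540],None,fx=2,fy=2,interpolation=cv2.INTER_CUBIC))
```

```text
((389.1226806640625, 192.05703735351562), (30.186986923217773, 71.98321533203125), 15.478638648986816)
[[ 0.54   -0.0334  0.028 ]
 [ 0.4401 -0.0132  0.028 ]
 [ 0.4505  0.027   0.028 ]
 [ 0.552   0.0094  0.028 ]] [ 0.49563853 -0.00255992  0.028     ]
[[249.3 254.5]
 [249.9 262.3]
 [291.4 254.5]
 [291.6 262.3]
 [333.5 254.5]
 [333.4 262.3]
 [377.1 254.5]
 [376.6 262.3]
 [420.6 254.5]
 [419.7 262.3]
 [462.6 254.5]
 [461.4 262.3]
 [504.6 254.5]
 [503.1 262.3]]
```

View pics/c2.png

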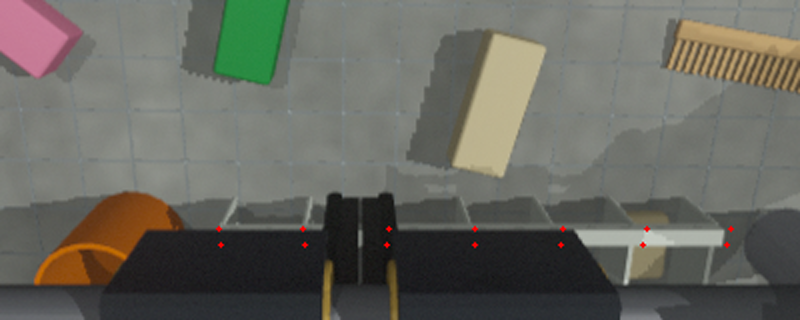

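```bash
python3 -m crank '[[0.246,0,-0.132,0,0,0,-1],[0.246,0.18,-0.132,0,0,0,-1],[0.246,0.3,-0.132,0,0,0,-1],[0.246,0.38,-0.132,0,0,0,-1],[0.246,0.41,-0.132,0,0,0,-1],[0.246,0.43,-0.132,0,0,0,-1],[0.246,0.43,-0.132,0,0,0,-1]]'
python3 - <<'E'
from h import *
cv2.imwrite('pics/d_wrist.png',vision.camera('wrist'))
cv2.imwrite('pics/d_top.png',cv2.resize(vision.camera('top')[105:245,205:445],None,fx=3.33,fy=3.33,interpolation=cv2.INTER_CUBIC))
plan((0.583,-0.1645,0.072),.012)
E
```

```text
time: 3.2
position: [0.5844, -0.1638, 0.0869]
tool_rot: [-0.707, -0.004, 0.004, 0.707]
ft_force: [0.5, 0.1, -0.4]
grip_width: 0.0003
pos [ 0.5854 -0.1649  0.0886] F [ 0.93 -0.48 -0.22] w 0.0005 t 3.3
shift [-0.005   0.0331  0.0009] turn [ 0.0005 -0.0001  0.001 ]
```

View pics/d_wrist.png

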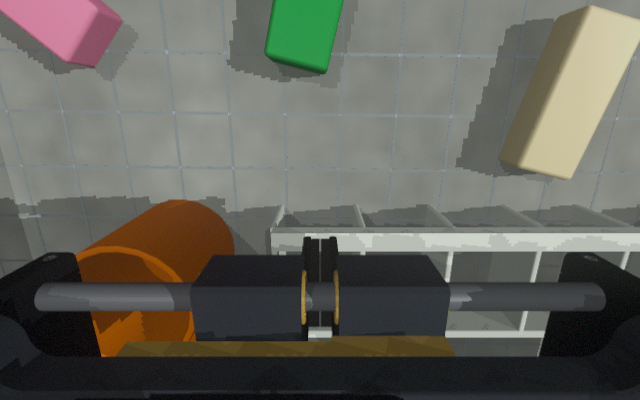

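View pics/d_top.png

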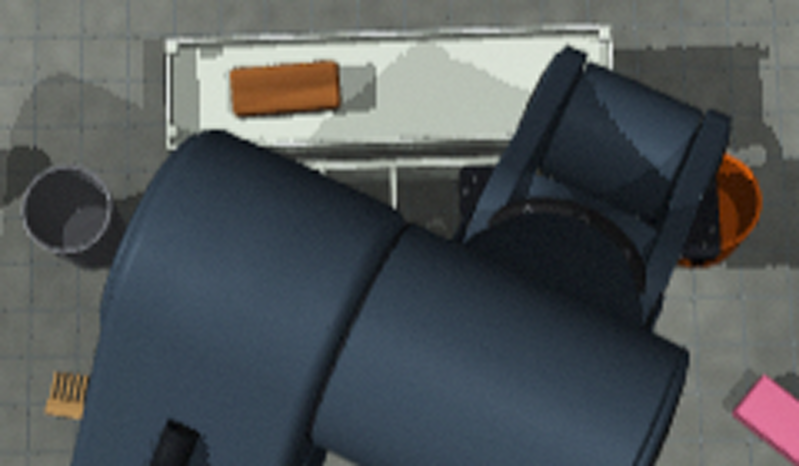

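```bash
python3 -m crank '[[-0.002,0.016,0,0,0,0,-1],[-0.002,0.022,0,0,0,0,-1],[-0.002,0.026,0,0,0,0,-1],[-0.002,0.03,0,0,0,0,-1],[-0.002,0.033,0,0,0,0,-1]]'
```

```text
time: 3.92
position: [0.5834, -0.1653, 0.0723]
tool_rot: [0.707, 0.004, -0.004, -0.707]
ft_force: [-5.2, 2.2, 21.7]
grip_width: 0.0004
```

```bash
python3 -m crank '[[0,0,0,0,0,0,-1],[0,-0.04,0,0,0,0,-1],[-0.001,-0.04,0.116,0,0,0,-1],[-0.001,-0.04,0.116,0,0,0,-1],[-0.001,-0.02,0.116,0,0,0,-1],[-0.001,-0.01,0.116,0,0,0,-1],[-0.001,-0.005,0.116,0,0,0,-1],[-0.001,-0.002,0.116,0,0,0,-1],[-0.001,-0.001,0.116,0,0,0,-1]]'
```

```text
time: 5.05
position: [0.5819, -0.108, 0.0723]
tool_rot: [0.707, 0.003, -0.004, -0.707]
ft_force: [-4.2, 1.1, 16.4]
grip_width: 0.0003
```

```bash
python3 -m crank '[[0,0,0,0,0,0,-1],[0,-0.04,0,0,0,0,-1],[-0.001,-0.04,0.114,0,0,0,-1],[-0.001,-0.04,0.114,0,0,0,-1],[-0.001,-0.02,0.114,0,0,0,-1],[-0.001,-0.01,0.114,0,0,0,-1],[-0.001,-0.005,0.114,0,0,0,-1],[-0.001,-0.001,0.114,0,0,0,-1],[-0.001,0,0.114,0,0,0,-1]]'
```

```text
time: 6.18
position: [0.5808, -0.0512, 0.0723]
tool_rot: [0.707, 0.003, -0.004, -0.707]
ft_force: [-5.8, -0.3, 16.5]
grip_width: 0.0003
```

```bash
python3 -m crank '[[0,0,0,0,0,0,-1],[0,-0.1,0,0,0,0,-1],[-0.2,-0.3,0.05,0,0,0,0],[-0.36,-0.35,0.08,0,0,0,0.5],[-0.36,-0.35,0.08,0,0,0,0.5],[-0.36,-0.35,0.08,0,0,0,0.5]]'
python3 - <<'E'
from h import *
o=robot.get_obs(); np.save('T1.npy',np.r_[o['position'],o['tool_rot']])
cv2.imwrite('pics/e_wrist.png',vision.camera('wrist'))
plan((0.46,0.007,0.15),-.21)
E
```

```text
time: 6.92
position: [0.3982, -0.0119, 0.2465]
tool_rot: [0.707, 0.003, -0.004, -0.707]
ft_force: [1.2, 0.1, 1.0]
grip_width: 0.0326
pos [ 0.395  -0.0107  0.2475] F [-3.9   0.87  0.17] w 0.0365 t 6.975
shift [0.131  0.1947 0.0339] turn [-0.0001  0.0702 -0.0009]
```

View pics/e_wrist.png

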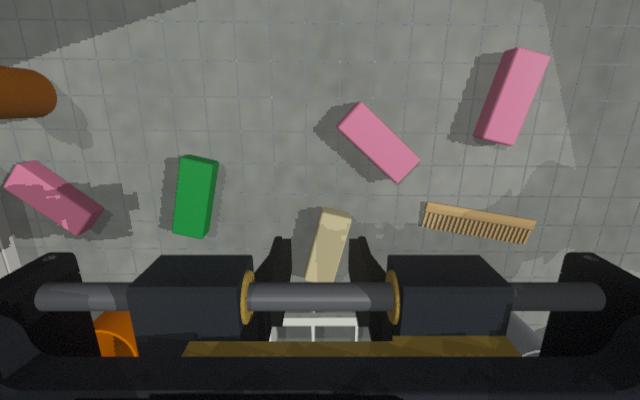

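The wrist forces (about 16–22 N) show that all three rail sections were touched. Next I'll straddle the bar's rear end with the jaws open.

```bash
python3 -m crank '[[0.134,0.1,0.033,0,0.07,0,1],[0.134,0.19,0.033,0,0.07,0,1],[0.134,0.19,0.033,0,0.07,0,1],[0.134,0.19,0.033,0,0.07,0,1],[0.134,0.19,0.033,0,0.07,0,1]]'
python3 - <<'E'
from h import *
o=robot.get_obs(); np.save('T1.npy',np.r_[o['position'],o['tool_rot']])
cv2.imwrite('pics/f_wrist.png',vision.camera('wrist'))
plan((0.462,0.006,0.020),-.21)
E
```

```text
time: 7.6
position: [0.4681, 0.0046, 0.1531]
tool_rot: [0.703, -0.072, 0.076, -0.703]
ft_force: [1.3, 0.2, 0.5]
grip_width: 0.0837
pos [0.4682 0.0046 0.1532] F [0.37 0.16 0.66] w 0.0851 t 7.65
shift [-1.400e-02  2.662e-01  1.000e-04] turn [0.     0.0002 0.0016]
```

View pics/f_wrist.png

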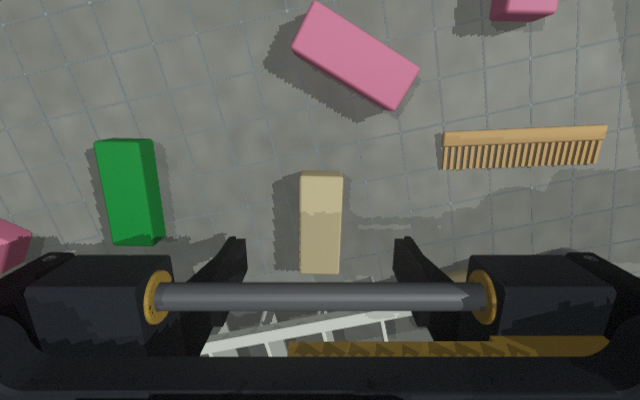

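Run:
```python
from h import *
i=vision.camera_info('wrist'); v=np.load('T1.npy')
T=np.eye(4); T[:3,:3]=Ro.from_quat(v[3:]).as_matrix(); T[:3,3]=v[:3]; T=T@i['tool_from_camera']
P=onplane(i,[[300,171],[343,171],[321,171],[320,273]],.028,T); print(P)
R=Ro.from_quat(v[3:]); print(R.inv().apply(P-v[:3]).round(4)*2)
```

```text
[[ 0.44012309 -0.00888387  0.028     ]
 [ 0.44801712  0.02838493  0.028     ]
 [ 0.44397837  0.00931743  0.028     ]
 [ 0.54384071 -0.01271032  0.028     ]]
[[-0.0502  0.2498 -0.038 ]
 [-0.0504  0.2498  0.0382]
 [-0.0502  0.2498 -0.0008]
 [ 0.1542  0.2508 -0.0024]]
```

```bash
python3 -m crank '[[-0.022,0.1,-0.001,0,0,0,1],[-0.022,0.2,-0.001,0,0,0,1],[-0.022,0.25,-0.001,0,0,0,1],[-0.022,0.264,-0.001,0,0,0,1],[-0.022,0.264,-0.001,0,0,0,1],[-0.022,0.264,-0.001,0,0,0,-0.2],[-0.022,0.264,-0.001,0,0,0,-0.2],[-0.022,0.264,-0.001,0,0,0,-0.2],[-0.022,0.264,-0.001,0,0,0,-0.2]]' 5
```

```text
time: 8.78
position: [0.4568, 0.0069, 0.0188]
tool_rot: [0.703, -0.074, 0.074, -0.703]
ft_force: [0.2, 0.8, -1.0]
grip_width: 0.0548
```

```bash
python3 -m crank '[[0,0,0,0,0,0,-0.2],[0,0,0,0,0,0,-0.2],[0,0,0,0,0,0,-0.2],[0,0,0,0,0,0,-0.2]]'
python3 - <<'E'
from h import *
plan((0.457,-0.0485,0.0188),.012)
E
```

```text
time: 9.28
position: [0.4565, 0.007, 0.0185]
tool_rot: [-0.703, 0.074, -0.074, 0.703]
ft_force: [-1.1, 0.5, 1.1]
grip_width: 0.04
pos [0.4565 0.007  0.0185] F [-1.08  0.46  1.05] w 0.04 t 9.275
shift [ 0.024  -0.0006 -0.1083] turn [-0.     -0.0704 -0.0001]
```

```bash
python3 -m crank '[[0.003,0,-0.014,0,-0.009,0,-0.2],[0.006,0,-0.027,0,-0.018,0,-0.2],[0.009,0,-0.041,0,-0.026,0,-0.2],[0.012,0,-0.054,0,-0.035,0,-0.2],[0.015,0,-0.068,0,-0.044,0,-0.2],[0.018,0,-0.081,0,-0.053,0,-0.2],[0.021,0,-0.095,0,-0.062,0,-0.2],[0.024,0,-0.108,0,-0.07,0,-0.2],[0.024,0,-0.108,0,-0.07,0,-0.2]]'
python3 - <<'E'
from h import *
o=robot.get_obs(); np.save('T1.npy',np.r_[o['position'],o['tool_rot']])
cv2.imwrite('pics/g_wrist.png',vision.camera('wrist'))
cv2.imwrite('pics/g_scene.png',cv2.resize(vision.camera('scene')[160:300,180:420],None,fx=3.33,fy=3.33,interpolation=cv2.INTER_CUBIC))
cv2.imwrite('pics/g_top.png',cv2.resize(vision.camera('top')[105:245,205:445],None,fx=3.33,fy=3.33,interpolation=cv2.INTER_CUBIC))
plan((0.55,-0.0485,0.0188),.012)
E
```

```text
time: 10.4
position: [0.4571, -0.0488, 0.0185]
tool_rot: [0.707, 0.003, -0.004, -0.707]
ft_force: [-0.1, -1.9, 0.1]
grip_width: 0.0399
pos [ 0.4572 -0.0484  0.0185] F [ 0.55 -0.83 -0.75] w 0.0401 t 10.55
shift [ 0.1855 -0.0006 -0.002 ] turn [ 0.     -0.0006  0.    ]
```

View pics/g_wrist.png

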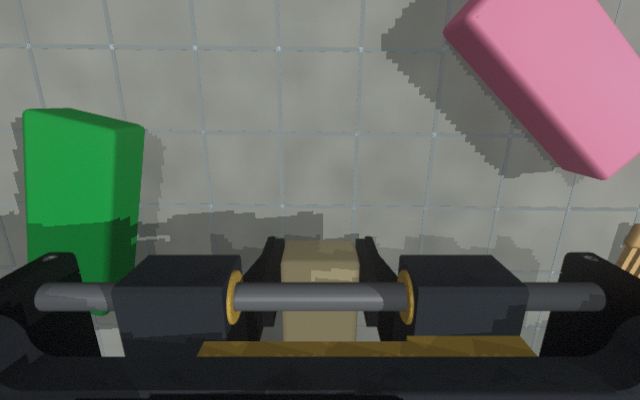

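View pics/g_scene.png

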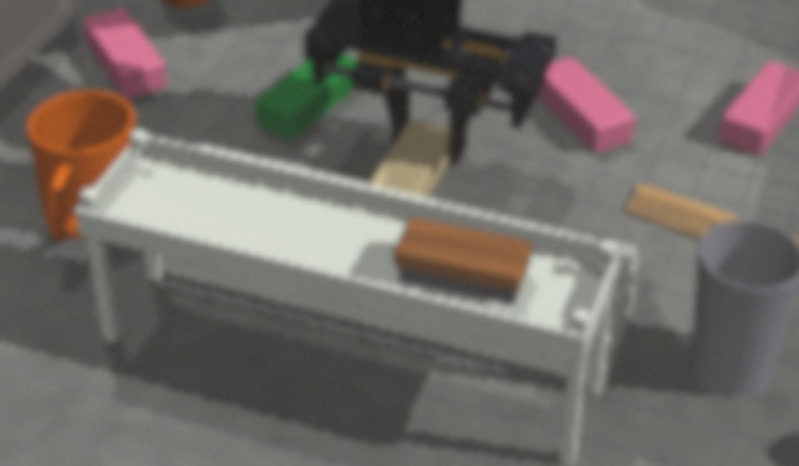

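View pics/g_top.png

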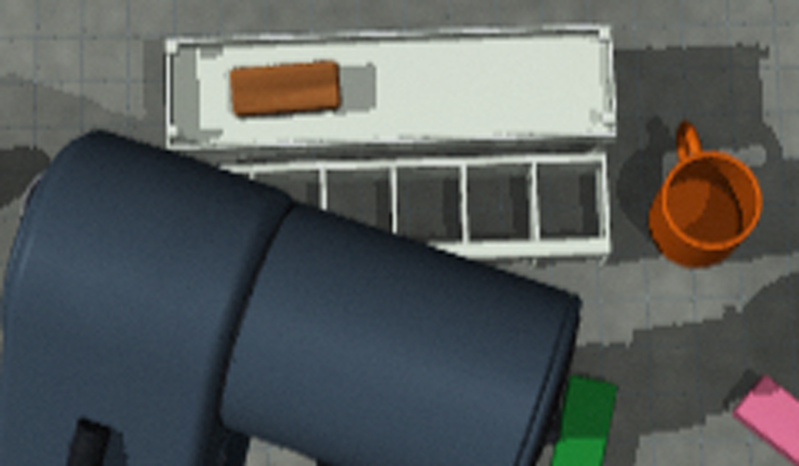

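The bar is gripped, straight and in line with bay d. Next I'll slide it in.

```bash
python3 -m crank '[[0.015,0,0,0,0,0,-0.2],[0.03,0,0,0,0,0,-0.2],[0.045,0,0,0,0,0,-0.2],[0.06,0,0,0,0,0,-0.2],[0.075,0,0,0,0,0,-0.2],[0.09,0,0,0,0,0,-0.2],[0.1,0,0,0,0,0,-0.2]]'
```

```text
time: 11.42
position: [0.5082, -0.048, 0.0185]
tool_rot: [0.707, 0.004, -0.003, -0.707]
ft_force: [-0.2, -0.6, -0.8]
grip_width: 0.0402
```

```bash
python3 -m crank '[[0.015,0,0,0,0,0,-0.2],[0.03,0,0,0,0,0,-0.2],[0.045,0,0,0,0,0,-0.2],[0.06,0,0,0,0,0,-0.2],[0.07,0,0,0,0,0,-0.2],[0.08,0,0,0,0,0,-0.2],[0.08,0,0,0,0,0,-0.2]]'
python3 - <<'E'
from h import *
cv2.imwrite('pics/h_top.png',cv2.resize(vision.camera('top')[105:245,205:445],None,fx=3.33,fy=3.33,interpolation=cv2.INTER_CUBIC))
cv2.imwrite('pics/h_wrist.png',vision.camera('wrist'))
E
```

```text
time: 12.3
position: [0.5479, -0.0476, 0.0186]
tool_rot: [0.707, 0.004, -0.003, -0.707]
ft_force: [0.2, 0.2, -0.9]
grip_width: 0.04
```

View pics/h_top.png

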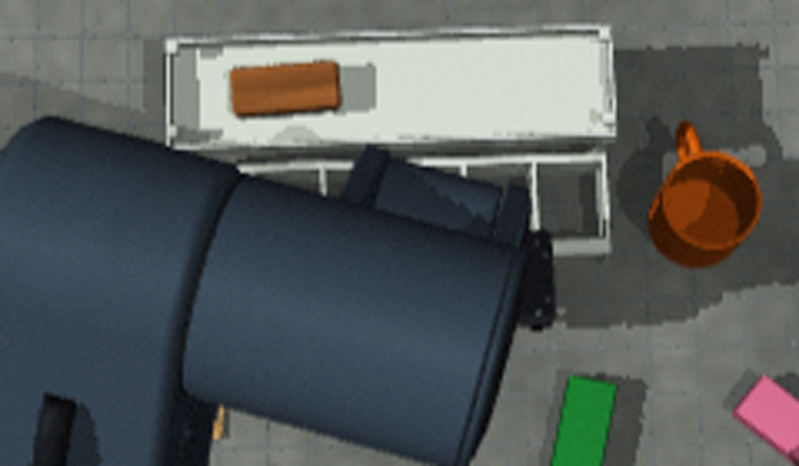

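View pics/h_wrist.png

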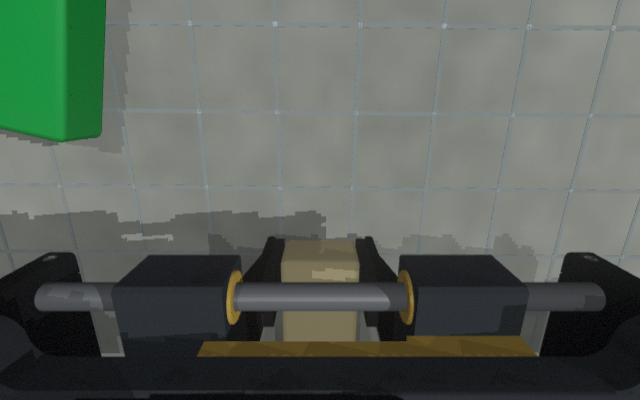

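```bash
python3 -m crank '[[0,0,0,0,0,0,0.4],[0,0,0,0,0,0,0.4],[0,0,0,0,0,0,0.4],[-0.02,0,0,0,0,0,0.4],[-0.05,0,0,0,0,0,0.4],[-0.08,0,0,0,0,0,0.4],[-0.1,0,0,0,0,0,0.4],[-0.11,0,0,0,0,0,-1],[-0.11,0,0,0,0,0,-1]]'
python3 -m crank '[[0,0,0,0,0,0,-1],[0,0,0,0,0,0,-1],[0,0,0,0,0,0,-1],[0,0,0,0,0,0,-1],[0,0,0,0,0,0,-1],[0,0,0,0,0,0,-1]]'
python3 - <<'E'
from h import *
o=robot.get_obs(); np.save('T1.npy',np.r_[o['position'],o['tool_rot']])
cv2.imwrite('pics/i_wrist.png',vision.camera('wrist'))
plan((0.548,-0.0488,0.0188),.012)
E
```

```text
time: 13.52
position: [0.4921, -0.0481, 0.0186]
tool_rot: [-0.707, -0.004, 0.004, 0.707]
ft_force: [0.8, -0.2, 0.3]
grip_width: 0.0481
time: 14.28
position: [0.4922, -0.0481, 0.0185]
tool_rot: [-0.707, -0.004, 0.004, 0.707]
ft_force: [-0.2, -0.7, -0.0]
grip_width: 0.001
pos [ 0.4922 -0.0481  0.0186] F [-0.41  0.81 -0.67] w 0.0008 t 14.325
shift [ 0.1116 -0.0005 -0.0027] turn [ 0.     -0.0004  0.    ]
```

View pics/i_wrist.png

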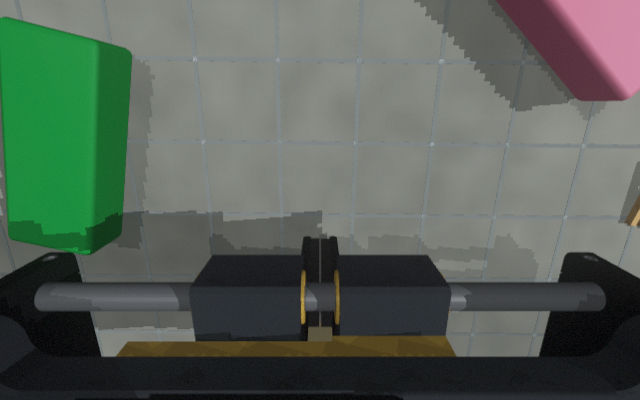

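```bash
python3 -m crank '[[0.03,0,-0.001,0,0,0,-1],[0.05,0,-0.001,0,0,0,-1],[0.06,0,-0.001,0,0,0,-1],[0.07,0,-0.001,0,0,0,-1],[0.078,0,-0.001,0,0,0,-1],[0.086,0,-0.001,0,0,0,-1],[0.094,0,-0.001,0,0,0,-1],[0.099,0,-0.001,0,0,0,-1],[0.101,0,-0.001,0,0,0,-1]]' 20
```

```text
time: 15.45
position: [0.5428, -0.048, 0.0185]
tool_rot: [0.707, 0.004, -0.004, -0.707]
ft_force: [-0.6, -0.6, 0.9]
grip_width: 0.0004
```

```bash
python3 -m crank '[[0.003,0,0,0,0,0,-1],[0.006,0,0,0,0,0,-1]]'; python3 -m crank '[[0.003,0,0,0,0,0,-1],[0.004,0,0,0,0,0,-1]]'
```

```text
time: 15.7
position: [0.5453, -0.0479, 0.0185]
tool_rot: [-0.707, -0.003, 0.004, 0.707]
ft_force: [-2.8, -0.9, 1.8]
grip_width: 0.0004
time: 15.95
position: [0.5454, -0.0479, 0.0185]
tool_rot: [-0.707, -0.002, 0.006, 0.707]
ft_force: [-6.6, -2.7, 3.4]
grip_width: 0.0002
```

```bash
python3 -m crank '[[0.003,0,0,0,0,0,-1],[0.003,0,0,0,0,0,-1]]'; python3 -m crank '[[-0.02,0,0,0,0,0,-1],[-0.1,0,0,0,0,0,-1],[-0.15,-0.1,0,0,0,0,-1],[-0.2,-0.25,0,0,0,0,-1],[-0.25,-0.4,0,0,0,0,-1],[-0.27,-0.4,0.3,0,0,0,-1],[-0.27,-0.4,0.5,0,0,0,-1],[-0.27,-0.4,0.6,0,0,0,-1],[-0.27,-0.4,0.6,0,0,0,-1]]'
python3 - <<'E'
from h import *
a=vision.camera('top'); cv2.imwrite('pics/j0.png',a)
cv2.imwrite('pics/j_top.png',cv2.resize(a[105:245,205:445],None,fx=3.33,fy=3.33,interpolation=cv2.INTER_CUBIC))
print(robot.get_obs()['position'])
E
```

```text
time: 16.2
position: [0.5454, -0.0478, 0.0184]
tool_rot: [-0.707, -0.001, 0.007, 0.707]
ft_force: [-7.8, -3.2, 5.1]
grip_width: 0.0004
time: 17.32
position: [0.4146, 0.2001, 0.2156]
tool_rot: [-0.707, -0.005, 0.002, 0.707]
ft_force: [1.4, 0.0, 0.2]
grip_width: 0.0004
[0.41371658 0.20728587 0.21628482]
```

View pics/j_top.png

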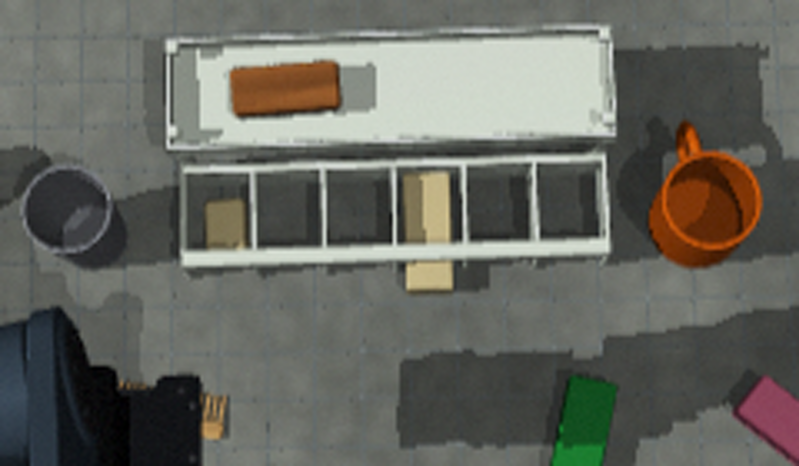

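Run:
```python
from h import *
i=vision.camera_info('top')
c=np.array([[405,291],[453,291],[404,172],[450,172]])/3.33+[205,105]
print(onplane(i,c,.028).round(4))
a=cv2.imread('pics/a_top.png').astype(int); b=cv2.imread('pics/j0.png').astype(int)
f=lambda im,lo,hi,box:(lambda m:(m.sum(),np.argwhere(m).mean(0)+[box[0],box[2]]))(cv2.inRange(cv2.cvtColor(im.astype('uint8'),cv2.COLOR_BGR2HSV)[box[0]:box[1],box[2]:box[3]],lo,hi)>0)
for n,lo,hi,box in (('mug',(3,120,60),(14,255,255),(140,190,395,440)),('brush',(3,100,40),(16,255,255),(115,145,265,315)),('bottle',(3,100,30),(16,255,255),(260,300,430,475)),('green',(50,100,40),(75,255,255),(210,262,360,400))):
    print(n,f(a,lo,hi,box),f(b,lo,hi,box))
```

```text
[[ 0.5532 -0.0267  0.028 ]
 [ 0.5525 -0.0663  0.028 ]
 [ 0.6543 -0.0275  0.028 ]
 [ 0.6536 -0.066   0.028 ]]
mug (np.int64(905), array([166.28950276, 415.69834254])) (np.int64(938), array([165.94989339, 415.76012793]))
brush (np.int64(465), array([131.14193548, 290.19354839])) (np.int64(466), array([131.19098712, 290.15879828]))
bottle (np.int64(373), array([281.09383378, 449.21983914])) (np.int64(374), array([281.07486631, 449.25668449]))
green (np.int64(568), array([236.5193662 , 379.05633803])) (np.int64(552), array([236.79528986, 379.20471014]))
```

Run:
```python
from rig import robot
print(robot.hand_in())
o=robot.get_obs(); print(o['time'],o['ft_force'])
```

```text
the job is handed in; nothing more can be done
None
the job is handed in; nothing more can be done
```

The long soap bar is in the third gap from the mug's end, home against the back stop, and I handed the job in at about 17 s of the 64 s allowed.

**Counting:** The mug stands at the right (-y) end. I touched the rail once each above the first, second and third gaps (rail_f, rail_e, rail_d), with wrist force readings of about 22, 16 and 17 N, and did not touch the rail anywhere else.

**Moving the bar:** I held the bar lightly between the jaws (5 N) and slid it along the ledge, straightening it and starting it into the gap without lifting it. I then pushed its rear end with closed fingers. It stopped moving at 0.545 m, about where I expected the stop, while the force rose to about 8 N.

**Last checks (top camera, arm clear of everything):**
- **Bar position:** its centre is at about rack x = 28.5 mm (target 30 mm), about 2 mm off the gap's centre line, and straight to within about 0.01 rad.
- **Other things:** the mug, nail brush, bottle and green look-alike had shifted by less than 0.5 pixel (about 1 mm). The tumbler and worn soap looked unmoved. The arm partly hid the comb in that last picture, so I checked only its visible end by eye.
- **Disagreements:** the rack measured about 5 mm narrower than stated. The two cameras' estimates of the bar's starting position differed by about 3 mm. Both were small enough not to matter.

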